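Clip the cover back on the spatula heater's terminal block

ROBOT

A 6-joint arm with a two-finger parallel gripper is mounted at the origin on the work surface. World frame = base frame: x ahead of the robot, y to its left, z up, the work surface at z = 0. Lengths are in m, angles in degrees, forces in N, time in s.
With the tool pointing down it reaches from about 0.4 to 0.925 m from the base axis. Payload 3.4 kg.
Tool frame: the origin (TCP) lies midway between the tips of the shut fingers; the grasp point (between the pads) lies 19 mm behind it; z points along the fingers, y is the direction in which the jaws open and shut (so a half turn about z gives the same grasp; the last joint's range is limited). The gripper opens to 85 mm and grips with 20 to 120 N. Pads are 22 mm wide; open, the fingers measure 114 mm over their backs; the gripper's body (76 mm by 85 mm) begins 54 mm behind the grasp point. The pads swing forward as they close: fully open they stand 13 mm farther back than shut.
Start: joints at [67.351, 17.578, 86.31, -0, 76.112, -4.211], TCP at [0.182, 0.545, 0.231] pointing down, gripper open.
Joint ranges: [-179.03, 179.03], [-60, 130.46], [8.19, 133.38], [-81.62, 261.62], [5.75, 156.47], [-153.77, 153.77]. Speed limits (degrees/s): [147.25, 147.25, 180, 180, 180, 180].

INTERFACE

Orientations are given as a 3x3 rotation matrix whose columns are the frame's x, y, z axes.
In Python, from plant import arm gives the robot as it stands. The module is installed in compiled form; this text tells all that it offers. Calls block until the motion is done:
- arm.move_pose(position, orientation): joint-space move of the TCP to a pose.
- arm.movel(position, frame=None, feed=0.15): straight line of the TCP; frame=None keeps the orientation; feed is the mean speed in m/s.
- arm.move_j(angles): joint-space move.
- arm.release() and arm.close(): open the fingers fully, or close them until they stop; the grip force is fixed at half the most.
- arm.wait(seconds).
- arm.inverse_kinematics(position, orientation): joint angles nearest the present ones, or None.
- arm.camera(name): name is "scene" or "top" or "wrist"; returns a dict with "frame" (400x640x3 uint8, red, green, blue), "fovy" (degrees; the focal length in pixels is half the picture's height over the tangent of half this angle, whatever the lens; pixels are square), "cx", "cy" (the principal point, pixels), "k1" (the pictures are not rectified: a ray, as slopes to the right and down, at radius r is drawn at 1 + k1 r^2 times it, then the intrinsics apply), "extrinsics" (4x4, takes a point from camera to world coordinates). Camera axes: x right, y up, looking along -z (the intrinsics and any distortion apply to the point x, -y, -z); pixel columns grow to the right and rows downward; lengths in m; the calibration is good to about 2 mm. A picture is of the moment at which its call begins. There is no depth.
A pose or a line that the arm cannot do raises arm.Unreachable and nothing moves.
- arm.hand_in(): hands the job in, once; it reports no verdict.
Trained networks look in the newest picture that a camera, given by its name, has taken for a name from the list of things; names that differ only in an ending like _2 or _b are one class to them, and where a whole thing is asked for, a point or a joint stands for the part that bears it (a point fixed in the world has none). Each returns a list of dicts, best first, with "p" (0 to 1); they miss things now and then, are a little off and sometimes report something else, mostly with a low value. They report only what shows in the picture. A call takes as long as a camera call.
- arm.silhouettes(label, camera): "mask" (400x640 bool, what is visible of it).
- arm.spot_point(label, camera): "centre" ([x, y, z] in m, in world coordinates, good to about 4 mm: a listed point, or the origin of a listed thing).
Readings, each from a call of its own:
- arm.read_clock(): time.
- arm.read_joint_pos(): joint angles.
- arm.read_joint_vel(): joint speeds.
- arm.read_joint_efforts(): joint torques, N m.
- arm.read_tool_pos(): TCP position.
- arm.read_tool_rot(): TCP orientation.
- arm.read_contact_force(): force on the tool from outside, world axes, zero at the start.
- arm.read_torque(): the same for the moment, N m.
- arm.read_finger_gap(): opening from 0.0 (shut) to 1.0 (fully open).
Only numpy, scipy, OpenCV 4.12 (cv2) and the standard library are available. Lean on these libraries where they do the work, as an engineer would, in place of code of your own. Each camera call takes 0.05 s, during which the arm holds its last target.

TASK

Pull the top drawer of the small drawer unit out to its stop and leave it out, take the blue clip cover from it (leave the brass weight in the drawer) and press the cover squarely down over the white terminal block on the power unit until both catches snap and it sits fully home. Keep pressing it down firmly, with about 10 newtons or a little more, and finish like that, still pressing and not letting go. Do not shove the other things on the table about.

Things in the scene. Friction and masses are not known exactly. Their poses are not given: they have to be found in the camera images.
- cab_drawer0 (a joint): Top drawer of the drawer unit with blue drawer fronts (220 deep, 260 wide, 164 high, two drawers). Value in m: 0 shut, grows as it comes out towards the unit's front (its own -x); the stop is at 0.150. Needs 1 to 2 N; stays where it is left; may start up to 25 mm open. Inside it is 218 wide, its floor 92 mm above the table.
- cab_drawer0_handle (a point): Middle of the top drawer's steel bar handle: a level round bar 11 mm thick, 120 long, its axis 35 mm in front of the drawer's face and 38 mm below the unit's top. Moves with the drawer. x points into the cabinet, y along the bar, z up; the drawer is pulled along -x.
- cover: Blue clip cover, about 60 g: a cap 70 (x) by 50 (y) by 21 mm high, open below, walls 3 mm, 18 deep inside; on top a grip bar 44 long (x), 12 thick (y), 26 high, centred. Whole height 47. Origin: middle of its lower rim, z up. Stands upright about mid-depth in the top drawer, in its left or right half, the brass weight in the other (hidden while shut). The same after a half turn.
- cover_grip (a point): Point in the middle of the cover's grip bar, 36 mm above the cover's rim (15 mm above its top plate, 11 mm below the bar's top). Axes as the cover's: x along the bar, y across its 12 mm, z up.
- seat (a point): Middle of the gasket's top on the white terminal block (56 along x, 41 along y), where the underside of the cover's top plate comes to rest: 20 mm above the power unit's deck, 80 above the table. z up. Cover home: its origin is 18 mm straight below this point, its x along this x (either way round), rim 2 mm above the deck. Play 1.5 mm each side.
- gasket: The black rubber gasket, 40 by 24 by 2 mm, fixed on top of the terminal block; feels how hard the cover is pressed home. Origin: middle of its underside.
- unit: Fixed white power unit for the heated spatula, 150 (x) by 180 (y) by 60 mm high with a terminal block on its deck at x -5, y -15 mm from the unit's middle. A dial (10 mm high) and a switch are on the deck at y +60 mm. Origin: middle of the underside.
- catch_a (a joint): Orange spring catch in the block's -x end: 0 standing out (at rest), up to 0.003 m when pushed in. A rib inside each short end of the cover meets its catch about 9.6 mm above home; pushing past takes about 7 to 13 N in all, then the force suddenly drops and the cover falls home, where it can be lifted only about 1 mm.
- catch_b (a joint): The same on the +x end of the block.
- weight: Brass weight in the drawer, 40 across and 38 high, 200 g. Stays in the drawer. Origin: underside.
- tape_roll: Bystander: grey roll of tape, 60 across, 24 high, lying on top of the drawer unit. Origin: underside.
- paste_jar: Bystander: amber jar, 66 across, 85 high. Origin: underside.
- mug: Bystander: blue mug, 76 across, 90 high. Origin: underside.
- paperweight: Bystander: dark steel weight, 60 across, 50 high. Origin: underside.
- paste_brush: Bystander: brush lying on the table. Origin: underside.
- sanding_block: Bystander: cork block 90 by 45 by 30. Origin: underside.

How it is judged:
By the outcome, as a careful person would: the job done as asked, in the order asked, and still so for the second after the job is handed in, while the arm keeps its last pose, push and grip.
It also fails if it takes over 72 s, if anything falls off the work surface, if the arm or the gripper's body presses on something with over 40 N, if the wrist force passes 120 N, or if a joint passes its speed limit or range.

## Working session

There is one attempt and no reset: what is moved stays moved. The work goes in short steps, each a Python script; the robot and the scene stay as the last script left them, time stands still between calls to the robot, and variables do not carry over. Pictures are saved under pics/ and viewed, and the job is handed in when it is done.

```bash
mkdir -p pics
cat > h.py <<'E'
import numpy as np, cv2
from plant import arm
def shot(cam,name):
    c=arm.camera(cam); cv2.imwrite(f'pics/{name}.png',c['frame'][:,:,::-1]); return c
def K(c):
    f=200/np.tan(np.radians(c['fovy']/2)); return f
def pix2plane(c,uv,z):
    f=K(c); d=np.array([(uv[0]-c['cx'])/f,(uv[1]-c['cy'])/f]); s=d.copy()
    for _ in range(50): s=d/(1+c['k1']*(s@s))
    E=np.array(c['extrinsics']); r=E[:3,:3]@np.array([s[0],-s[1],-1]); o=E[:3,3]
    return o+r*(z-o[2])/r[2]
def proj(c,P):
    E=np.array(c['extrinsics']); p=E[:3,:3].T@(np.array(P)-E[:3,3]); s=np.array([p[0],-p[1]])/-p[2]
    return s*(1+c['k1']*(s@s))*K(c)+[c['cx'],c['cy']]
E
python3 - <<'E'
from h import *
print(arm.read_clock())
for n in('scene','top','wrist'):
    c=shot(n,n+'0'); print(n,c['fovy'],c['cx'],c['cy'],c['k1'],np.round(c['extrinsics'],3).tolist())
    for l in('cab_drawer0_handle','seat','unit','cover','tape_roll','paste_jar','mug','paperweight','paste_brush','sanding_block','gasket'):
        try:
            r=arm.spot_point(l,n); print(l,[(round(x['p'],2),np.round(x['centre'],3).tolist()) for x in r[:2]])
        except Exception as e: print(l,e)
print(arm.read_clock())
E
```

```text
0.0
scene 46.883622241521024 318.98583286368563 198.62264278162394 -0.1255456529528127 [[0.254, -0.801, 0.541, 1.468], [0.967, 0.213, -0.139, -0.218], [-0.004, 0.559, 0.829, 1.458], [0.0, 0.0, 0.0, 1.0]]
cab_drawer0_handle [(0.61, [0.613, 0.247, 0.127])]
seat [(0.79, [0.511, -0.167, 0.081]), (0.29, [0.608, -0.463, -0.0])]
unit [(0.94, [0.523, -0.152, -0.0])]
cover []
tape_roll [(0.55, [0.779, 0.219, 0.164])]
paste_jar [(0.89, [0.475, -0.496, -0.002])]
mug [(0.77, [0.609, -0.461, -0.001])]
paperweight [(0.56, [0.758, -0.078, -0.001])]
paste_brush [(0.69, [0.474, 0.443, -0.0])]
sanding_block [(0.68, [0.42, 0.019, 0.001]), (0.67, [0.476, 0.443, -0.0])]
gasket [(0.38, [0.514, -0.165, 0.078]), (0.33, [0.514, -0.168, 0.078])]
top 52.45274506543915 323.55926290027384 198.05098889494164 -0.0006868811557969397 [[0.006, 0.997, -0.076, 0.534], [-1.0, 0.005, -0.014, -0.004], [-0.013, 0.076, 0.997, 1.222], [0.0, 0.0, 0.0, 1.0]]
cab_drawer0_handle [(0.56, [0.616, 0.248, 0.131]), (0.27, [0.611, -0.459, -0.003])]
seat [(0.94, [0.516, -0.163, 0.084])]
unit [(0.61, [0.519, -0.153, -0.004]), (0.59, [0.518, -0.164, 0.085])]
cover []
tape_roll [(0.67, [0.775, 0.22, 0.165])]
paste_jar [(0.63, [0.476, -0.49, -0.0])]
mug [(0.88, [0.607, -0.464, -0.002])]
paperweight [(0.64, [0.761, -0.075, 0.0])]
paste_brush [(0.76, [0.482, 0.446, 0.001])]
sanding_block [(0.9, [0.417, 0.022, -0.003])]
gasket [(0.68, [0.517, -0.169, 0.077]), (0.24, [0.614, 0.248, 0.128])]
wrist 71.16519622743732 325.5164430669351 194.0694178637822 -0.013227148770659105 [[0.318, -0.907, -0.275, 0.112], [0.948, 0.304, 0.093, 0.57], [-0.0, -0.29, 0.957, 0.373], [0.0, 0.0, 0.0, 1.0]]
cab_drawer0_handle []
seat []
unit []
cover []
tape_roll []
paste_jar []
mug []
paperweight []
paste_brush []
sanding_block []
gasket []
1.8
```

View pics/top0.png

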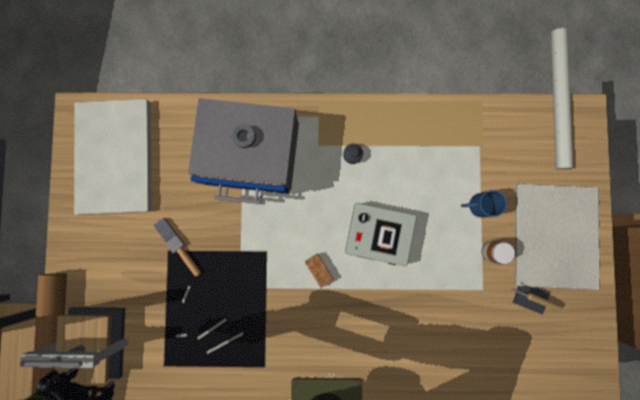

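View pics/scene0.png

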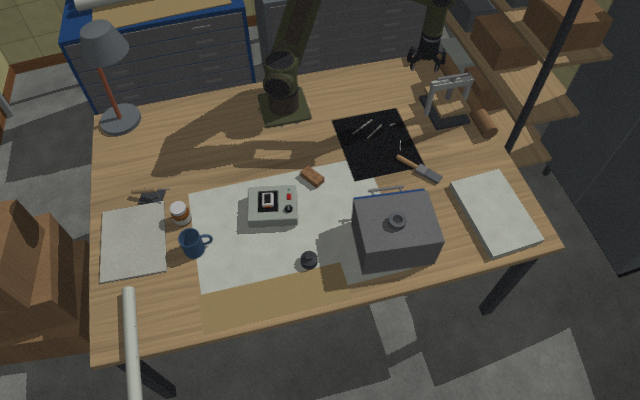

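Run:
```python
import cv2
im=cv2.imread('pics/top0.png')
cv2.imwrite('pics/top0_cab.png',cv2.resize(im[60:260,130:330],None,fx=3,fy=3,interpolation=cv2.INTER_CUBIC))
cv2.imwrite('pics/top0_unit.png',cv2.resize(im[130:280,340:490],None,fx=4,fy=4,interpolation=cv2.INTER_CUBIC))
```

```text
(no output)
```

View pics/top0_cab.png

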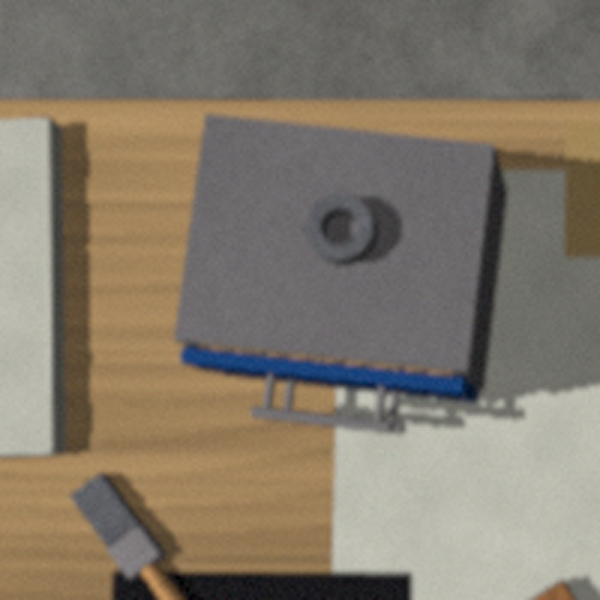

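View pics/top0_unit.png

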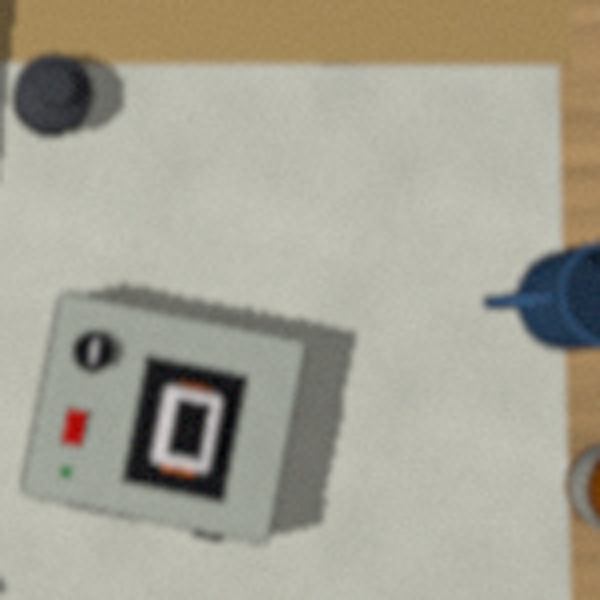

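Top view: drawer unit with its front facing -x (handle around px (218–264, 197–202)). The power unit is at about (385,235), with the tape roll on the cabinet. Next I work out yaws and positions.

Run:
```python
from h import *
c=arm.camera('top')
def cr(x,y,ox,oy,s): return ((x+.5)/s-.5+ox,(y+.5)/s-.5+oy)
P=[pix2plane(c,cr(x,y,130,60,3),.164) for x,y in((207,115),(495,148),(466,377),(177,340))]
print(np.round(P,4)); 
for i in range(4): d=P[(i+1)%4]-P[i]; print(np.linalg.norm(d),np.degrees(np.arctan2(d[1],d[0])))
print('handle',[np.round(pix2plane(c,cr(x,y,130,60,3),.126),4) for x,y in((252,411),(403,427))])
P=[pix2plane(c,cr(x,y,340,130,4),.06) for x,y in((62,292),(303,340),(268,543),(22,493))]
for i in range(4): d=P[(i+1)%4]-P[i]; print(np.round(P[i],4),np.linalg.norm(d),np.degrees(np.arctan2(d[1],d[0])))
print(np.mean(P,0))
P=[pix2plane(c,cr(x,y,340,130,4),.078) for x,y in((164,381),(224,391),(209,475),(149,466))]
for i in range(4): d=P[(i+1)%4]-P[i]; print(np.round(P[i],4),np.linalg.norm(d),np.degrees(np.arctan2(d[1],d[0])))
print(np.mean(P,0))
m=arm.silhouettes('cab_drawer0_handle','top'); print(len(m))
if m:
    im=c['frame'].copy()[:,:,::-1]; im[m[0]['mask']]=(0,0,255); cv2.imwrite('pics/m.png',cv2.resize(im[60:260,130:330],None,fx=3,fy=3))
```

```text
[[0.8818 0.3466 0.164 ]
 [0.8523 0.0892 0.164 ]
 [0.6481 0.1122 0.164 ]
 [0.6795 0.367  0.164 ]]
0.2590605293622221 -96.52580694777268
0.20554402109331724 173.57898296917253
0.25677213689159506 82.95971912745834
0.20325568245323442 -5.771822269260727
handle [array([0.6203, 0.31  , 0.126 ]), array([0.6065, 0.1727, 0.126 ])]
[ 0.6104 -0.0782  0.06  ] 0.17492024509019566 -100.99934148551151
[ 0.5771 -0.2499  0.06  ] 0.14593958666863127 169.64700796509428
[ 0.4335 -0.2237  0.06  ] 0.17705666163827655 78.97640819930884
[ 0.4674 -0.0499  0.06  ] 0.14585618525050265 -11.191865543667468
[ 0.52209633 -0.15044558  0.06      ]
[ 0.5471 -0.1486  0.078 ] 0.04248189699474823 -99.1254108844186
[ 0.5404 -0.1905  0.078 ] 0.059563502326318636 169.48237114084935
[ 0.4818 -0.1796  0.078 ] 0.04222108234962833 81.88213909379137
[ 0.4878 -0.1378  0.078 ] 0.06029988483219453 -10.246539571942526
[ 0.51424448 -0.16414753  0.078     ]
3
```

View pics/m.png

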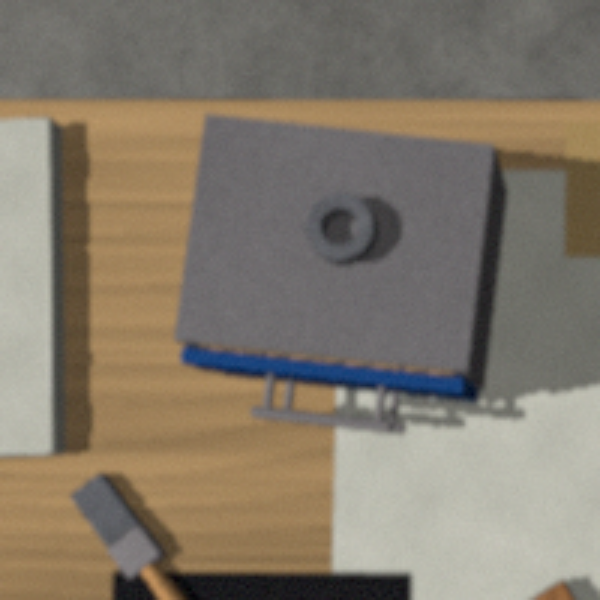

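```bash
cat >> h.py <<'E'
def R(yaw,sgn=1):  # tool down, jaw (y) along sgn*dir(yaw)
    a=np.radians(yaw); y=sgn*np.array([np.cos(a),np.sin(a),0]); z=np.array([0,0,-1.]); return np.column_stack([np.cross(y,z),y,z])
YC=-6.6
ux=np.array([np.cos(np.radians(YC)),np.sin(np.radians(YC)),0]); uy=np.array([-ux[1],ux[0],0])
E
python3 - <<'E'
from h import *
H=np.array([.614,.246,.127]); p=H-.0295*ux; p[2]=.215
print(np.round(arm.read_tool_rot(),2).tolist())
js={s:arm.inverse_kinematics(p,R(YC,s)) for s in(1,-1)}; print(js)
s=1 if js[-1] is None or (js[1] is not None and abs(js[1][5])<abs(js[-1][5])) else -1
arm.move_pose(p,R(YC,s)); print(s,arm.read_clock(),arm.read_tool_pos(),arm.read_contact_force(),arm.read_finger_gap())
c=shot('wrist','w1'); shot('scene','s1')
print(proj(c,H),arm.spot_point('cab_drawer0_handle','wrist')[:2])
for u in(-.06,.06): print(proj(c,H+u*uy))
E
```

```text
[[-0.95, 0.32, -0.0], [0.32, 0.95, -0.0], [-0.0, -0.0, -1.0]]
{1: array([ 1.92932113e+01,  2.30640455e+01,  8.00423517e+01, -2.54444375e-14,
        7.68936027e+01,  2.58932113e+01]), -1: None}
1 3.7167 [0.58399204 0.2504658  0.21507387] [ 0.06427112  1.11676037 -0.15417082] 1.0021581246735736
[360.62035398 200.61031652] [{'centre': [0.6113, 0.2409, 0.1278], 'p': 0.67}]
[358.22997863 261.92519893]
[363.32614058 129.76224244]
```

View pics/w1.png

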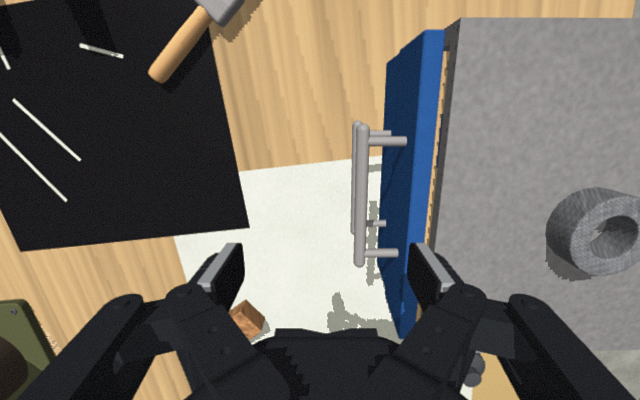

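Run:
```python
from h import *
H=np.array([.614,.246,.127]); p=H-.0295*ux; p[2]=.150
arm.movel(p,feed=.1)
c=shot('wrist','w2'); print(arm.read_clock(),arm.read_contact_force())
for uv in((412,245),(440,245)): q=pix2plane(c,uv,.150+.013); print((q-H)@ux,(q-H)@uy)
```

```text
4.7167 [-0.6822574  -0.11207132  0.09827134]
0.015316922518275834 0.00838445895019156
0.029740530350022484 0.008336807673736887
```

View pics/w2.png

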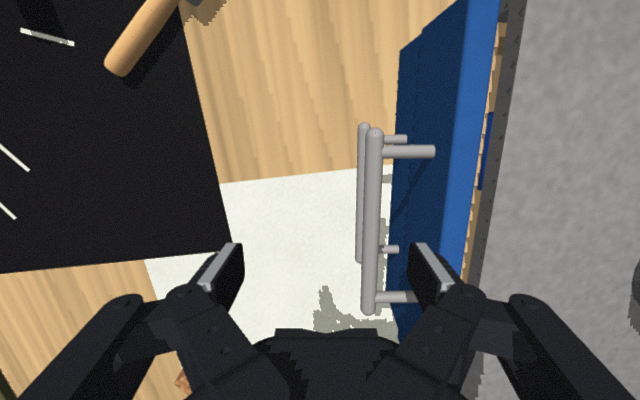

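Run:
```python
from h import *
H=np.array([.614,.246,.127]); p=H-.0315*ux; p[2]=.098
arm.movel(p,feed=.08); print(arm.read_contact_force())
f0=np.array(arm.read_contact_force())
d=.11; arm.movel(p-d*ux,feed=.09); print(arm.read_clock(),(np.array(arm.read_contact_force())-f0)@ux)
while d<.18:
    d+=.005; arm.movel(p-d*ux,feed=.05); f=(np.array(arm.read_contact_force())-f0)@ux
    print(round(d,3),round(f,2),np.round(arm.read_tool_pos(),4))
    if f>6: break
c=shot('wrist','w3'); shot('top','t3'); print(arm.read_clock())
```

```text
[0.78937605 0.25873239 0.08521526]
6.8917 -0.2737200063726916
0.115 -0.24 [0.468  0.2627 0.0978]
0.12 -0.69 [0.4628 0.2633 0.0979]
0.125 -0.56 [0.4579 0.264  0.098 ]
0.13 -1.03 [0.4529 0.2645 0.098 ]
0.135 -0.37 [0.448  0.2651 0.0979]
0.14 -0.98 [0.443  0.2657 0.098 ]
0.145 -1.0 [0.438  0.2662 0.0979]
0.15 0.3 [0.4331 0.2668 0.0979]
0.155 6.24 [0.4318 0.2677 0.0985]
9.2417
```

View pics/w3.png

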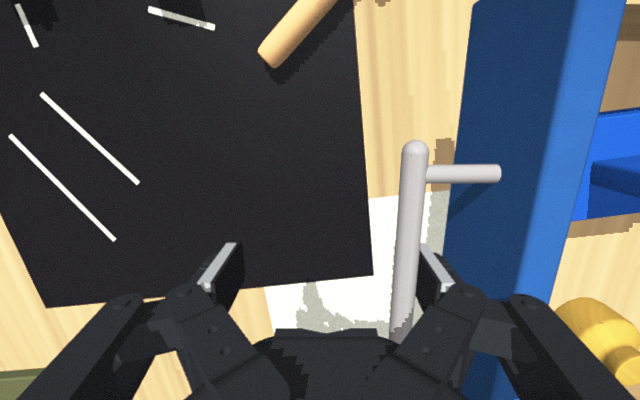

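View pics/t3.png

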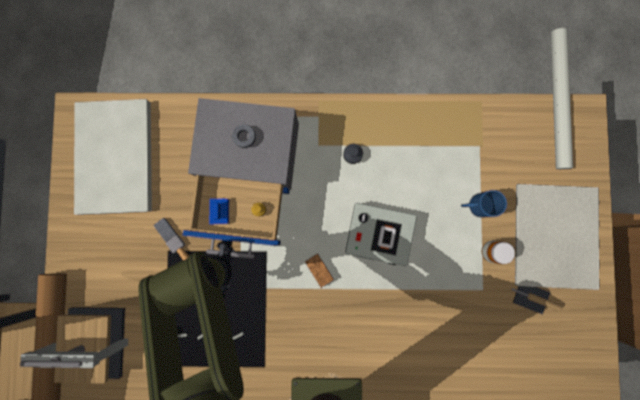

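Drawer is at its stop (6 N reaction). The blue cover is on the left at (220,210), brass weight at (259,209). Unhooking and looking in from above.

Run:
```python
from h import *
p=np.array(arm.read_tool_pos())+.006*ux; arm.movel(p,feed=.06); print(arm.read_contact_force())
p[2]=.27; arm.movel(p,feed=.2)
c=shot('top','t4')
for l in('cover','cover_grip','weight','cab_drawer0_handle'): print(l,[(round(x['p'],2),x['centre']) for x in arm.spot_point(l,'top')[:2]])
c=shot('wrist','w4')
for l in('cover','cover_grip','weight','cab_drawer0_handle'): print(l,[(round(x['p'],2),x['centre']) for x in arm.spot_point(l,'wrist')[:2]])
print(arm.read_clock(),arm.read_contact_force())
im=cv2.imread('pics/t4.png'); cv2.imwrite('pics/t4c.png',cv2.resize(im[140:260,170:310],None,fx=5,fy=5,interpolation=cv2.INTER_CUBIC))
```

```text
[ 0.62189194 -0.18328809 -0.0810173 ]
cover []
cover_grip [(0.29, [0.7744, 0.221, 0.1654])]
weight [(0.56, [0.5905, 0.1895, 0.091])]
cab_drawer0_handle [(0.94, [0.468, 0.2635, 0.1272]), (0.35, [0.5868, 0.3012, 0.094])]
cover [(0.69, [0.5837, 0.2941, 0.0962])]
cover_grip [(0.93, [0.5826, 0.2977, 0.1297])]
weight []
cab_drawer0_handle [(0.96, [0.4634, 0.2578, 0.1281]), (0.39, [0.587, 0.1877, 0.0901])]
11.05 [ 0.17401667  0.15876728 -0.39150253]
```

View pics/w4.png

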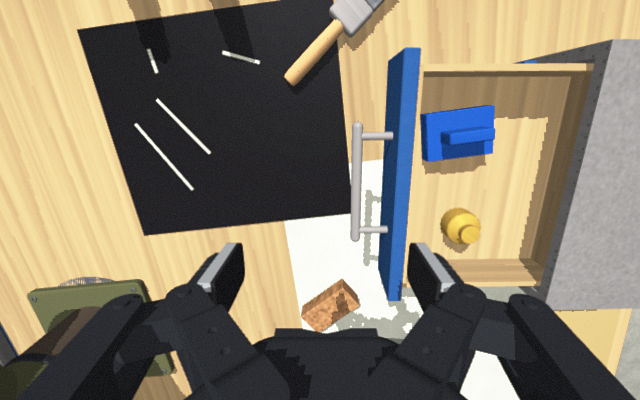

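View pics/t4c.png

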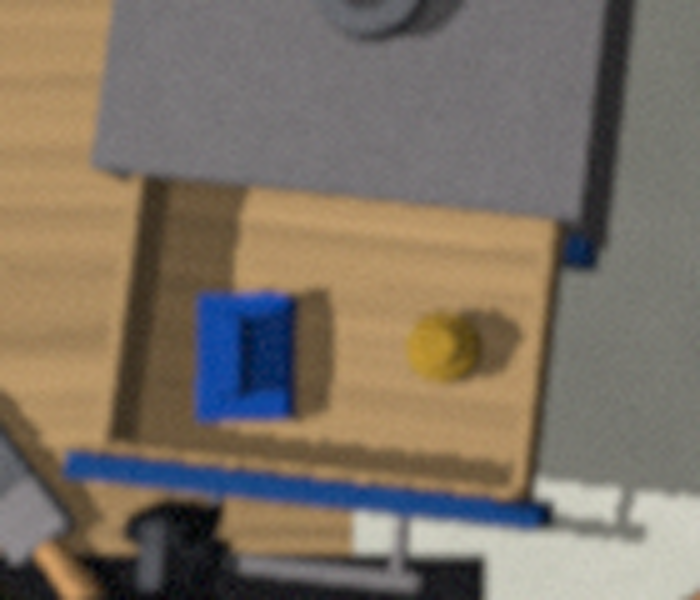

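Top view shows the cover in the left half, with its long axis roughly along world x, and free space on both sides for the fingers. Next: hover above it and measure.

Run:
```python
from h import *
p=np.array([.583,.297,.26])
for s in(1,-1):
    print(s,arm.inverse_kinematics(p,R(90,s)),arm.inverse_kinematics([.514,-.166,.09],R(79.5,s)))
s=1 if arm.inverse_kinematics(p,R(90,1)) is not None else -1
arm.move_pose(p,R(90,s)); print(s,arm.read_clock())
c=shot('wrist','w5')
for l in('cover','cover_grip'): print(l,[(round(x['p'],2),x['centre']) for x in arm.spot_point(l,'wrist')[:2]])
m=arm.silhouettes('cover','wrist')
if m: np.save('m5.npy',m[0]['mask']); print(m[0]['p'],m[0]['mask'].sum())
im=cv2.imread('pics/w5.png'); 
np.save('c5.npy',c,allow_pickle=True)
```

```text
1 [ 2.32978542e+01  2.29120666e+01  7.37071024e+01 -2.54444375e-14
  8.33808309e+01 -6.67021458e+01] [-2.23791949e+01  2.32951590e+01  1.00968829e+02 -2.54444375e-14
  5.57360121e+01 -1.01879195e+02]
-1 [ 2.32978542e+01  2.29120666e+01  7.37071024e+01 -2.54444375e-14
  8.33808309e+01  1.13297854e+02] [-2.23791949e+01  2.32951590e+01  1.00968829e+02 -2.54444375e-14
  5.57360121e+01  7.81208051e+01]
1 12.5917
cover [(0.55, [0.5833, 0.2961, 0.0938])]
cover_grip [(0.74, [0.5831, 0.3002, 0.1291])]
0.81 3065
```

View pics/w5.png

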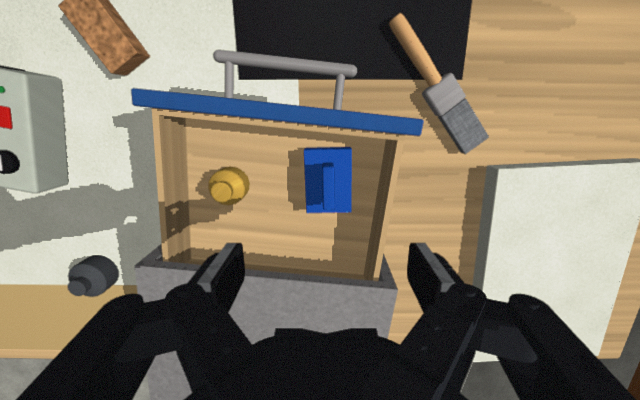

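Run:
```python
from h import *
im=cv2.imread('pics/w5.png'); cv2.imwrite('pics/w5c.png',cv2.resize(im[130:230,270:400],None,fx=6,fy=6,interpolation=cv2.INTER_CUBIC))
```

```text
(no output)
```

View pics/w5c.png

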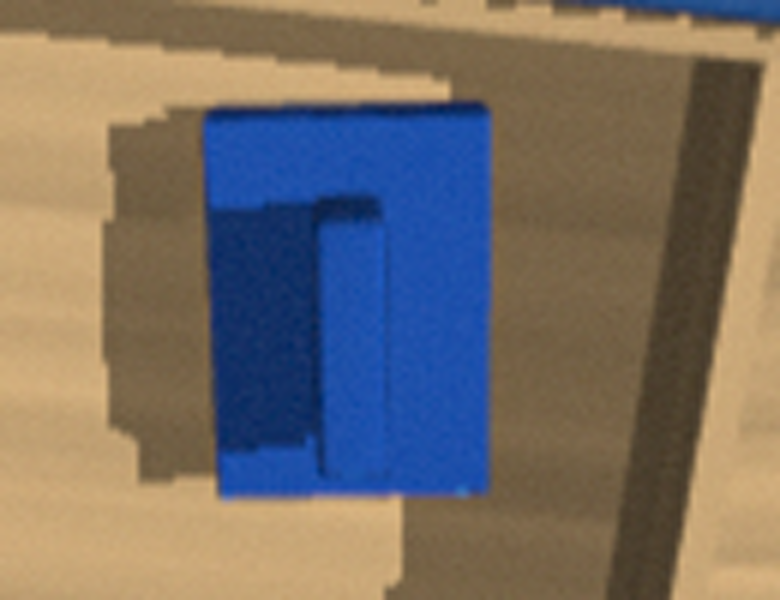

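Run:
```python
from h import *
c=np.load('c5.npy',allow_pickle=True).item()
def cr(x,y): return ((x+.5)/6-.5+270,(y+.5)/6-.5+130)
for z,Q in((.113,((205,112),(490,108),(489,495),(218,495))),(.139,((318,222),(383,222),(385,475),(320,475)))):
    P=[pix2plane(c,cr(*q),z) for q in Q]; print(np.round(np.mean(P,0),4))
    for i in range(4): d=P[(i+1)%4]-P[i]; print(np.round(P[i],4),round(np.linalg.norm(d),4),np.degrees(np.arctan2(d[1],d[0])))
for z in(.13,.14,.15): print(z,pix2plane(c,cr(725,300),z))
```

```text
[0.582  0.3002 0.113 ]
[0.5471 0.2752 0.113 ] 0.0489 90.68395375679306
[0.5465 0.3241 0.113 ] 0.0707 1.2549224458397799
[0.6172 0.3256 0.113 ] 0.0498 -90.11891471178802
[0.6171 0.2758 0.113 ] 0.07 -179.45377747812486
[0.5825 0.3001 0.139 ]
[0.5611 0.2947 0.139 ] 0.0103 89.88298813573958
[0.5612 0.3051 0.139 ] 0.0427 0.7959442356840241
[0.6039 0.3057 0.139 ] 0.0108 -90.11869724083142
[0.6039 0.2949 0.139 ] 0.0427 -179.8466086666785
0.13 [0.57625847 0.36252511 0.13      ]
0.14 [0.57378118 0.36014064 0.14      ]
0.15 [0.57130389 0.35775616 0.15      ]
```

Run:
```python
from h import *
p=np.array([.5822,.300-.008,.20]); r=R(90.6,1)
arm.move_pose(p,r)
f0=np.array(arm.read_contact_force())
p[2]=.1155; arm.movel(p,feed=.1); print(arm.read_contact_force()-f0,arm.read_tool_pos())
arm.close(); print('gap',arm.read_finger_gap(),arm.read_contact_force()-f0,arm.read_clock())
shot('wrist','w6')
p[2]=.145; arm.movel(p,feed=.06); print(arm.read_contact_force()-f0,arm.read_finger_gap())
p[2]=.24; arm.movel(p,feed=.15)
shot('wrist','w7'); print(arm.read_clock(),arm.read_contact_force()-f0,arm.read_finger_gap())
```

```text
[ 1.34279511  0.30325327 -0.97486035] [0.58286697 0.29232591 0.11632387]
gap 0.12559174180094432 [0.61775539 0.03428537 1.02943919] 14.8
[ 0.51097209  0.55562808 -1.6575542 ] 0.1259090971332842
16.325 [ 0.42401734 -0.30787299 -1.89987068] 0.12797912894751728
```

View pics/w7.png

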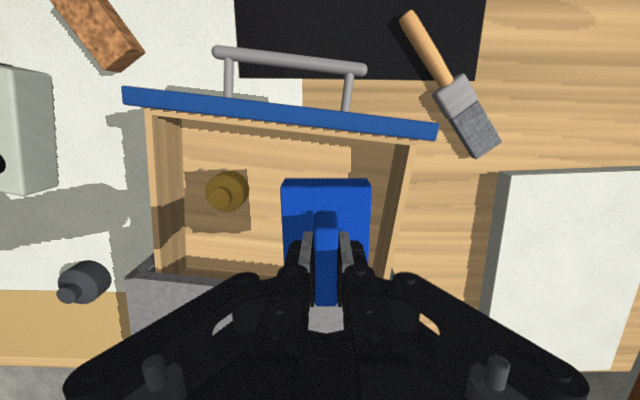

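Cover is held, centred between the pads; the weight and drawer are undisturbed. Hovering near the power unit for a precise look at the block in the wrist camera.

Run:
```python
from h import *
S=np.array([.5143,-.1645,.08]); YU=-10.6; v=np.array([np.cos(np.radians(YU)),np.sin(np.radians(YU)),0])
p0=np.array(arm.read_tool_pos())
p=S+.10*v; p[2]=.20
r=R(YU+90,1)
arm.move_pose(p,r); arm.wait(.3)
c=shot('wrist','w8'); np.save('c8.npy',c,allow_pickle=True)
print(p0,arm.read_tool_pos(),arm.read_finger_gap(),arm.read_contact_force(),arm.read_torque())
print([(round(x['p'],2),x['centre']) for x in arm.spot_point('seat','wrist')[:2]])
print(arm.read_clock())
im=cv2.imread('pics/w8.png'); cv2.imwrite('pics/w8c.png',cv2.resize(im[60:160,270:400],None,fx=6,fy=6,interpolation=cv2.INTER_CUBIC))
cv2.imwrite('pics/w8d.png',cv2.resize(im[160:300,250:400],None,fx=5,fy=4.2,interpolation=cv2.INTER_CUBIC))
```

```text
[0.58129516 0.29159971 0.23845139] [ 0.61277857 -0.18229071  0.20006626] 0.12405019639796802 [-0.36264047 -0.08372903 -1.06439417] [-0.03537805 -0.01180976 -0.00430712]
[(0.96, [0.5137, -0.1675, 0.076])]
18.4667
```

View pics/w8.png

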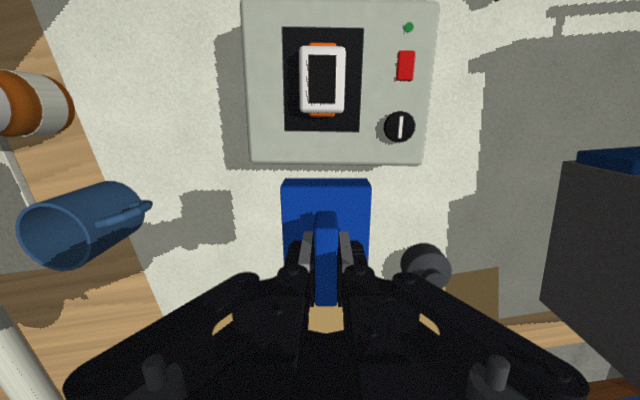

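View pics/w8c.png

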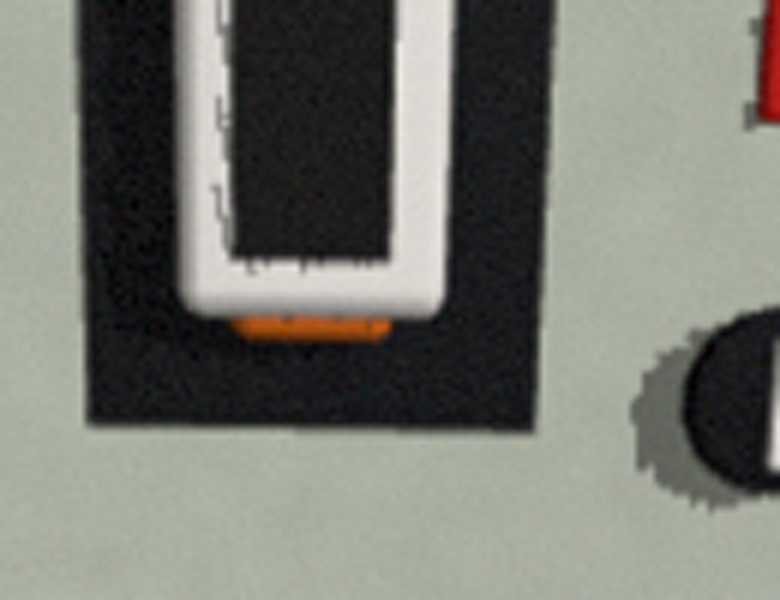

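View pics/w8d.png

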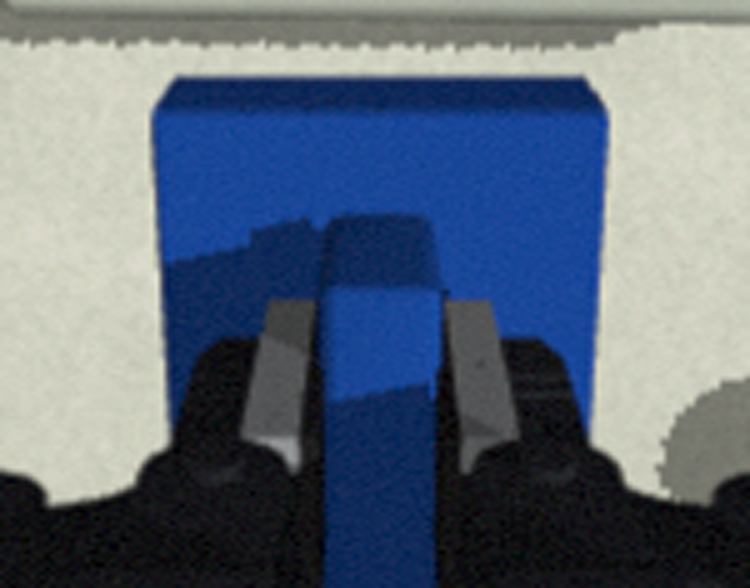

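```bash
cat >> h.py <<'E'
def ortho(c,center,yaw,z,w,h,s):  # +x of image = local x (yaw), +y down = -local y ; s px per m
    a=np.radians(yaw); X,Y=np.meshgrid((np.arange(int(w*s))+.5)/s-w/2,h/2-(np.arange(int(h*s))+.5)/s)
    P=np.stack([center[0]+X*np.cos(a)-Y*np.sin(a),center[1]+X*np.sin(a)+Y*np.cos(a),np.full_like(X,z)],-1)
    E=np.array(c['extrinsics']); p=(P-E[:3,3])@E[:3,:3]; sx=p[...,0]/-p[...,2]; sy=-p[...,1]/-p[...,2]; k=1+c['k1']*(sx*sx+sy*sy)
    return cv2.remap(c['frame'][:,:,::-1].copy(),(sx*k*K(c)+c['cx']).astype(np.float32),(sy*k*K(c)+c['cy']).astype(np.float32),cv2.INTER_CUBIC)
E
python3 - <<'E'
from h import *
c=np.load('c8.npy',allow_pickle=True).item()
S=np.array([.5143,-.1645]); YU=-10.6
a=ortho(c,S,YU,.078,.08,.06,7000); 
for k in range(-3,4):
    pass
cv2.line(a,(280,0),(280,420),(0,255,0),1); cv2.line(a,(0,210),(560,210),(0,255,0),1)
cv2.rectangle(a,(280-196,210-143),(280+196,210+143),(0,255,255),1)
cv2.imwrite('pics/o8.png',a)
T=np.array([.61278,-.18229]); 
b=ortho(c,T,YU,.20006-.0033,.1,.07,6000); cv2.rectangle(b,(300-210,210-150),(300+210,210+150),(0,255,255),1)
cv2.imwrite('pics/o8b.png',b)
E
```

```text
(no output)
```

View pics/o8.png

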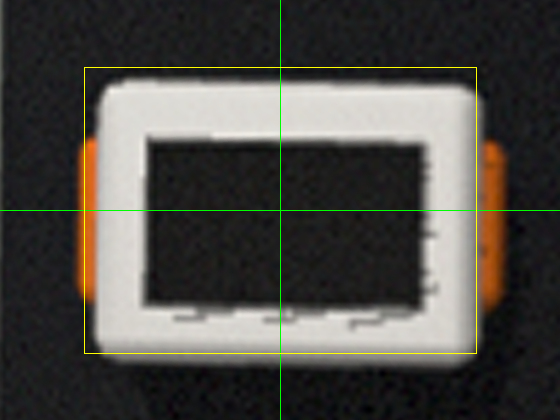

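View pics/o8b.png

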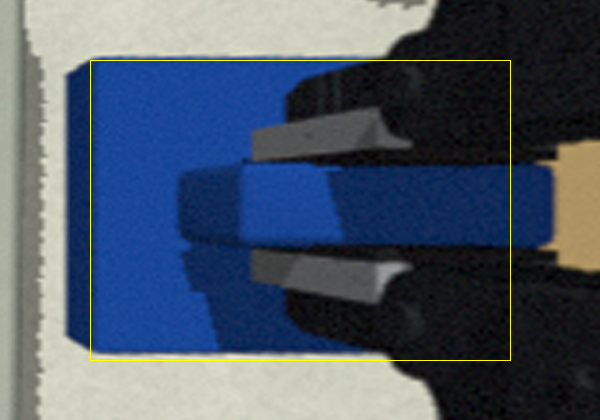

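Run:
```python
from h import *
YU=-11.2; a=np.radians(YU); v=np.array([np.cos(a),np.sin(a),0]); w=np.array([-v[1],v[0],0])
S=np.array([.5143,-.1645,.08])+.001*v-.0022*w; print(S)
p=S+.082*v; p[2]=.125
arm.move_pose(np.array([p[0],p[1],.17]),R(YU+90,1)); arm.movel(p,feed=.08); arm.wait(.3)
c=shot('wrist','w9'); np.save('c9.npy',c,allow_pickle=True)
T=np.array(arm.read_tool_pos()); print(T,p,arm.read_contact_force(),arm.read_clock())
o=ortho(c,S,YU,.08,.08,.06,7000)
cv2.line(o,(280,0),(280,420),(0,255,0),1); cv2.line(o,(0,210),(560,210),(0,255,0),1)
cv2.rectangle(o,(280-140,210-84),(280+140,210+84),(0,255,255),1)
cv2.rectangle(o,(280-196,210-143),(280+196,210+143),(0,255,255),1)
b=ortho(c,T,YU,T[2]-.0033,.1,.07,7000); cv2.rectangle(b,(350-245,245-175),(350+245,245+175),(0,255,255),1)
cv2.imwrite('pics/o9.png',o);cv2.imwrite('pics/o9b.png',b)
```

```text
[ 0.51485364 -0.16685234  0.08      ]
[ 0.59549044 -0.18284174  0.125453  ] [ 0.59529196 -0.18277955  0.125     ] [ 0.01290043 -0.30576878 -1.02398495] 19.7917
```

View pics/o9.png

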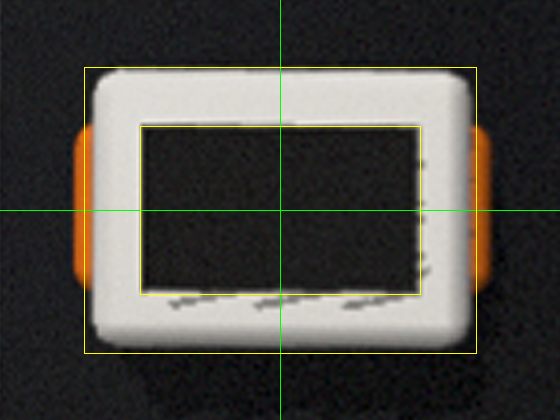

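View pics/o9b.png

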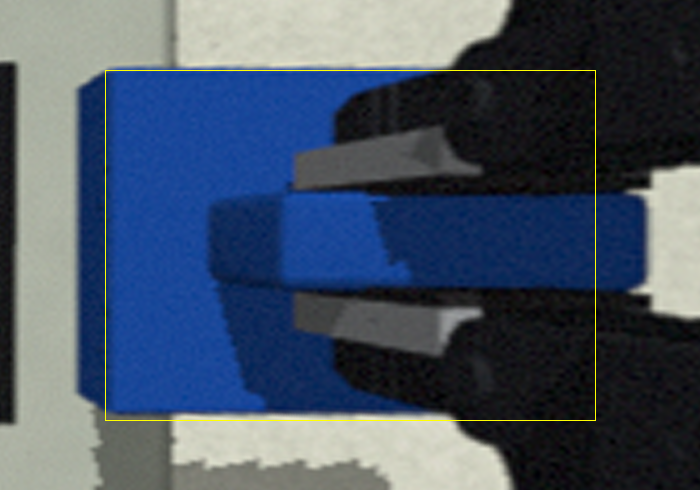

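View pics/w9.png

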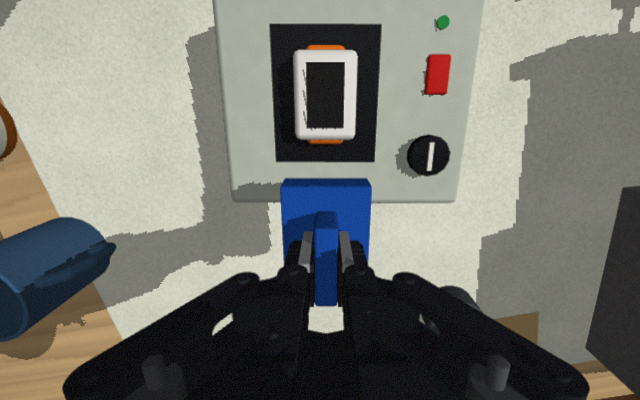

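Gasket in the wrist image matches the predicted rectangle exactly (pose and yaw). The held cover shows a 0.8 mm camera lateral bias, so I correct for that, then move over the block and descend with force checks.

```bash
cat >> h.py <<'E'
YU=-11.2; _a=np.radians(YU); v=np.array([np.cos(_a),np.sin(_a),0]); w=np.array([-v[1],v[0],0])
S=np.array([.51485,-.16685,.08])
E
python3 - <<'E'
from h import *
G=S-.0010*w-.0002*v
T=np.array(arm.read_tool_pos()); arm.movel([T[0],T[1],.135],feed=.1)
p=G.copy(); p[2]=.135; arm.movel(p,feed=.12); arm.wait(.2)
f0=np.array(arm.read_contact_force()); t0=np.array(arm.read_torque()); np.save('f0.npy',[f0,t0])
print(f0,arm.read_tool_pos()-p)
p[2]=.107; arm.movel(p,feed=.06)
for z in np.arange(.105,.0975,-.001):
    p[2]=z; arm.movel(p,feed=.02); f=np.array(arm.read_contact_force())-f0; t=np.array(arm.read_torque())-t0
    q=np.array(arm.read_tool_pos())
    print(round(z,4),round(q[2],4),'f',np.round([f@v,f@w,f[2]],2),'t',np.round([t@v,t@w,t[2]],3))
    if f[2]>5: break
print(arm.read_clock()); shot('wrist','w10'); shot('scene','s10')
E
```

```text
[ 0.35831443 -0.23355284 -0.05980954] [ 9.01047276e-04 -2.62212539e-04 -2.22786789e-05]
0.105 0.1052 f [-0.42  0.31 -0.24] t [ 0.002  0.032 -0.002]
0.104 0.1041 f [-0.5   0.24 -0.54] t [0.025 0.071 0.014]
0.103 0.1029 f [-0.02  0.45 -0.5 ] t [-0.037 -0.     0.025]
0.102 0.1019 f [-0.65 -0.32 -0.03] t [-0.027  0.083 -0.051]
0.101 0.1009 f [-0.35 -0.02 -0.46] t [0.041 0.104 0.041]
0.1 0.0999 f [-0.79  0.48 -0.66] t [-0.056  0.08  -0.022]
0.099 0.0989 f [-0.82  0.3  -0.03] t [-0.012  0.093  0.055]
0.098 0.0979 f [-0.97 -0.05 -0.24] t [0.024 0.07  0.026]
23.6917
```

View pics/w10.png

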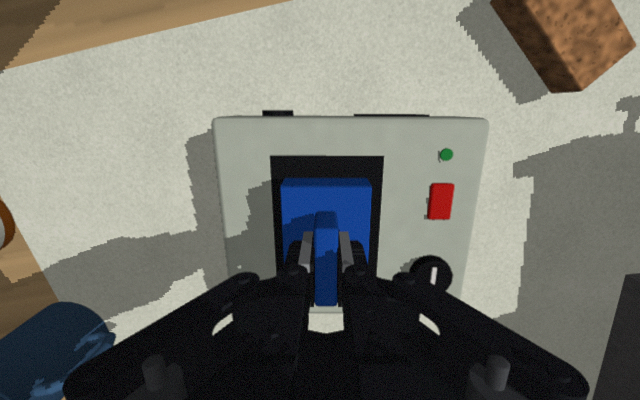

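The rim slid over the block with no contact force. Pressing on through the catches.

Run:
```python
from h import *
f0,t0=np.load('f0.npy')
p=S-.0010*w-.0002*v
mx=0
for z in np.arange(.0965,.0805,-.0008):
    p[2]=z; arm.movel(p,feed=.02); f=np.array(arm.read_contact_force())-f0; t=np.array(arm.read_torque())-t0
    q=np.array(arm.read_tool_pos()); mx=max(mx,f[2])
    print(round(z,4),round(q[2],4),'f',np.round([f@v,f@w,f[2]],2),'t',np.round([t@v,t@w,t[2]],3),round(float(arm.read_finger_gap()),3))
    if q[2]<.0885 and f[2]>9: break
    if f[2]>30: break
print(arm.read_clock()); shot('wrist','w11'); shot('scene','s11')
```

```text
0.0965 0.0964 f [-0.61 -0.16 -0.62] t [-0.022  0.086 -0.047] 0.131
0.0957 0.0957 f [-0.5  -0.5   0.32] t [-0.033  0.23  -0.024] 0.132
0.0949 0.0951 f [-3.24  0.6   3.52] t [0.022 0.619 0.046] 0.122
0.0941 0.0946 f [-2.66 -0.29  5.92] t [0.01  0.608 0.086] 0.123
0.0933 0.094 f [-2.53 -0.83  6.62] t [0.069 0.497 0.034] 0.122
0.0925 0.0932 f [-2.25 -0.61  5.66] t [ 0.033  0.514 -0.002] 0.13
0.0917 0.0921 f [-1.78 -0.59  5.68] t [0.033 0.445 0.057] 0.126
0.0909 0.0909 f [-2.55  0.48  2.64] t [-0.114  0.35  -0.02 ] 0.128
0.0901 0.0897 f [-1.9  -1.15 -0.9 ] t [-0.103  0.284  0.009] 0.126
0.0893 0.0887 f [-0.88 -0.72 -3.41] t [-0.152  0.199 -0.026] 0.124
0.0885 0.088 f [-1.1  -0.23 -6.28] t [-0.103  0.162 -0.006] 0.127
0.0877 0.0873 f [-1.04  0.15 -6.02] t [0.013 0.193 0.022] 0.127
0.0869 0.0866 f [-3.01  0.87 -5.82] t [ 0.034  0.493 -0.   ] 0.128
0.0861 0.0861 f [-2.09  1.2  -4.09] t [ 0.001  0.519 -0.038] 0.124
0.0853 0.0858 f [-3.66  0.89  3.3 ] t [0.121 0.779 0.1  ] 0.127
0.0845 0.0858 f [-6.01  0.12  9.95] t [0.17  1.009 0.019] 0.127
27.7917
```

View pics/w11.png

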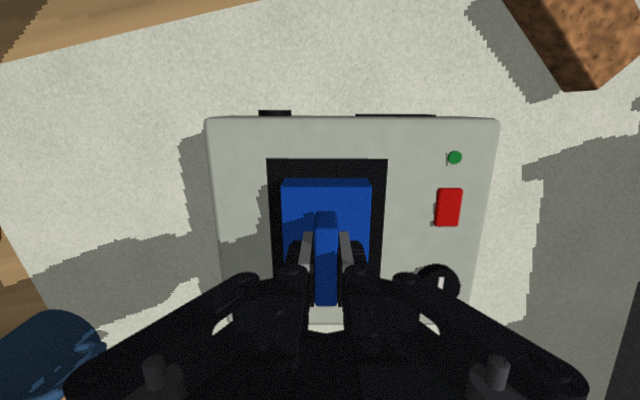

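Run:
```python
from h import *
f0,t0=np.load('f0.npy')
b=S-.0010*w
def rep(tag):
    f=np.array(arm.read_contact_force())-f0; t=np.array(arm.read_torque())-t0;q=np.array(arm.read_tool_pos())
    print(tag,'q',np.round([(q-S)@v*1e3,(q-S)@w*1e3,q[2]*1e3],2),'f',np.round([f@v,f@w,f[2]],2),'t',np.round([t@v,t@w,t[2]],3)); return f
rep(0)
for dx,z in((-.0008,.0845),(-.0014,.0842),(-.0018,.0839)):
    p=b+dx*v; p[2]=z; arm.movel(p,feed=.02); arm.wait(.2); rep((dx,z))
c=shot('wrist','w12'); np.save('c12.npy',c,allow_pickle=True); shot('scene','s12'); print(arm.read_clock())
o=ortho(c,S,YU,.083,.1,.07,7000); cv2.rectangle(o,(105,70),(595,420),(0,255,255),1); cv2.imwrite('pics/o12.png',o)
im=cv2.imread('pics/s12.png'); cv2.imwrite('pics/s12c.png',cv2.resize(im[170:240,230:320],None,fx=8,fy=8,interpolation=cv2.INTER_CUBIC))
```

```text
0 q [-0.11 -0.99 85.81] f [-6.5   0.76  9.46] t [0.106 1.018 0.015]
(-0.0008, 0.0845) q [-0.12 -0.98 85.83] f [-5.6   1.93  8.75] t [ 0.157  0.832 -0.006]
(-0.0014, 0.0842) q [-0.09 -0.99 85.84] f [-4.    1.32  9.38] t [ 0.241  0.831 -0.019]
(-0.0018, 0.0839) q [-0.12 -0.98 85.8 ] f [-4.04  1.16 10.68] t [ 0.318  0.793 -0.031]
29.3417
```

View pics/o12.png

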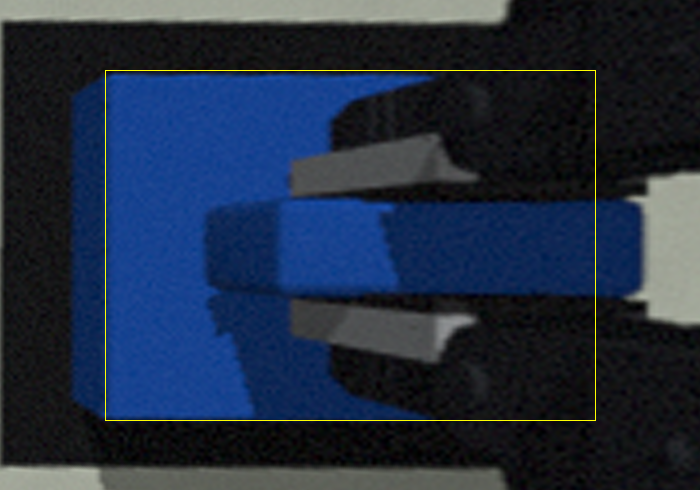

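View pics/s12c.png

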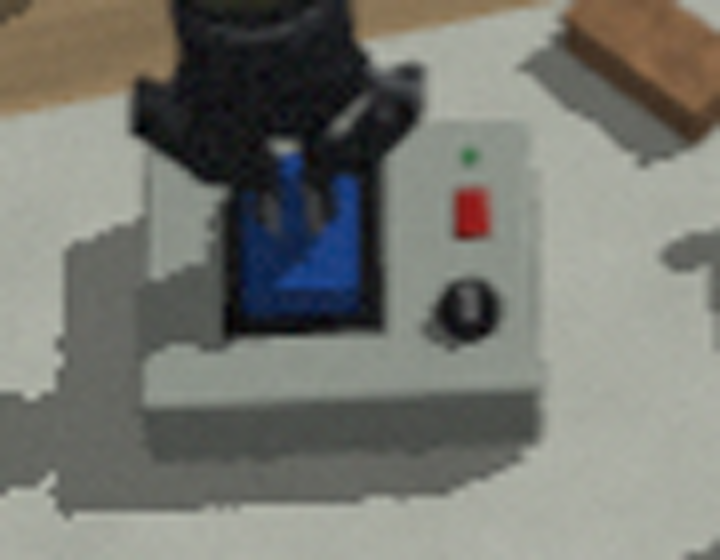

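Run:
```python
from h import *
f0,t0=np.load('f0.npy')
b=S-.0010*w
def rep(tag):
    F=[];
    for _ in range(5): F.append(arm.read_contact_force()); arm.wait(.02)
    f=np.mean(F,0)-f0; t=np.array(arm.read_torque())-t0;q=np.array(arm.read_tool_pos())
    print(tag,'q',np.round([(q-S)@v*1e3,(q-S)@w*1e3,q[2]*1e3],2),'f',np.round([f@v,f@w,f[2]],2),'t',np.round([t@v,t@w,t[2]],3)); return f
for z in np.arange(.0848,.0895,.0004):
    p=b-.0012*v; p[2]=z; arm.movel(p,feed=.02); f=rep(round(z,4))
    if f[2]<-6: break
print(arm.read_clock())
```

```text
0.0848 q [-0.13 -1.02 85.83] f [-3.87  1.61  7.5 ] t [0.208 0.676 0.082]
0.0852 q [-0.15 -1.05 85.83] f [-2.32  1.61  5.77] t [ 0.255  0.486 -0.004]
0.0856 q [-0.22 -1.13 85.83] f [-0.99  0.9   2.95] t [ 0.113  0.128 -0.029]
0.086 q [-1.01 -1.18 85.85] f [-0.12 -0.05  0.5 ] t [ 0.033 -0.028  0.043]
0.0864 q [-1.3  -1.02 86.2 ] f [ 0.18  0.22 -1.45] t [ 0.016  0.007 -0.005]
0.0868 q [-0.98 -1.02 86.64] f [ 1.66  0.38 -4.18] t [ 0.013 -0.259  0.057]
0.0872 q [-1.16 -0.98 86.9 ] f [ 2.58  0.12 -8.11] t [ 0.043 -0.395  0.009]
31.675
```

Lift test: it rises about 1 mm, then holds at -8 N, with no extra moment, so both ends are caught. Now I press again at about 12 N and hold.

Run:
```python
from h import *
f0,t0=np.load('f0.npy')
b=S-.0010*w
def rep(tag):
    F=[];
    for _ in range(8): F.append(arm.read_contact_force()); arm.wait(.02)
    f=np.mean(F,0)-f0; t=np.array(arm.read_torque())-t0;q=np.array(arm.read_tool_pos())
    print(tag,'q',np.round([(q-S)@v*1e3,(q-S)@w*1e3,q[2]*1e3],2),'f',np.round([f@v,f@w,f[2]],2),'t',np.round([t@v,t@w,t[2]],3),round(float(np.ptp(np.array(F)[:,2])),2)); return f
z=.0855
while z>.080:
    p=b-.0008*v; p[2]=z; arm.movel(p,feed=.015); f=rep(round(z,4))
    if f[2]>12: break
    z-=.0004 if f[2]>5 else .0008
arm.wait(1); rep('hold'); arm.wait(1); rep('hold2'); print(arm.read_finger_gap(),arm.read_clock())
c=shot('top','t13'); shot('wrist','w13'); shot('scene','s13')
for l,n in(('cab_drawer0_handle','top'),('weight','top'),('cover','wrist'),('sanding_block','top'),('tape_roll','top'),('cover','scene')): print(l,[(round(x['p'],2),x['centre']) for x in arm.spot_point(l,n)[:2]])
```

```text
0.0855 q [-1.11 -1.   85.85] f [-0.4   0.02  0.05] t [0.015 0.187 0.025] 2.79
0.0847 q [-1.11 -1.   85.82] f [-3.12  0.85  7.99] t [ 0.091  0.496 -0.06 ] 1.51
0.0843 q [-1.06 -0.99 85.81] f [-3.88  0.54 11.01] t [0.114 0.65  0.012] 1.47
0.0839 q [-1.08 -0.99 85.82] f [-4.65  0.96 13.8 ] t [ 0.118  0.718 -0.02 ] 1.65
hold q [-1.07 -1.   85.81] f [-4.76  0.72 13.49] t [ 0.149  0.777 -0.003] 1.33
hold2 q [-1.05 -1.   85.81] f [-4.43  0.74 13.66] t [0.081 0.761 0.012] 2.04
0.12699888802911807 35.4917
cab_drawer0_handle [(0.75, [0.4716, 0.2644, 0.1301])]
weight [(0.48, [0.5891, 0.1897, 0.0934])]
cover [(0.69, [0.5168, -0.1728, 0.0635])]
sanding_block [(0.82, [0.417, 0.0217, 0.0002])]
tape_roll [(0.28, [0.4767, -0.4884, 0.0015])]
cover [(0.7, [0.5168, -0.1658, 0.0609])]
```

View pics/t13.png

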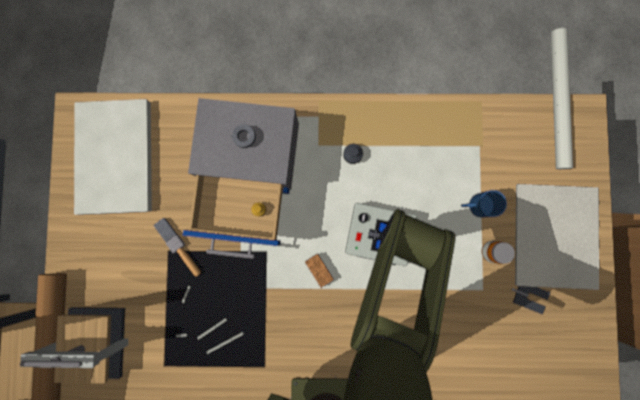

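View pics/w13.png

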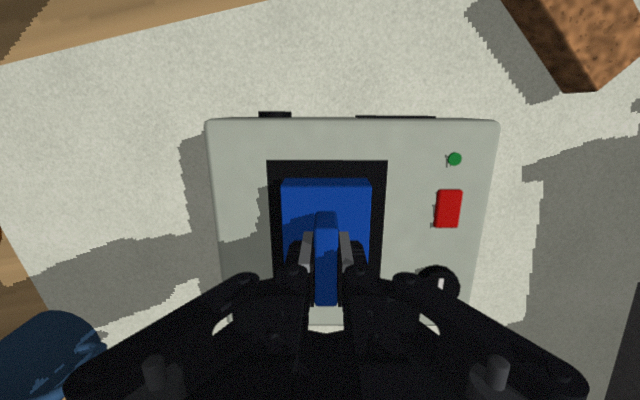

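```bash
python3 - <<'E'
import cv2,numpy as np
P=[]
for n in('t3','t4','t13'):
    im=cv2.imread(f'pics/{n}.png').astype(int); m=(im[:,:,0]-im[:,:,2]>50)[225:255,188:210]
    ys,xs=np.nonzero(m); print(n,m.sum(),ys.mean()+225)
E
python3 - <<'E'
from h import *
print(np.array(arm.read_contact_force())-np.load('f0.npy')[0],arm.read_clock()); arm.hand_in()
E
```

```text
t3 91 234.16483516483515
t4 92 234.19565217391303
t13 93 234.1505376344086
[-4.44466675  1.39515865 13.71818427] 35.9417
the job is handed in; nothing more can be done
```

I pulled the top drawer out to its stop and left it out. The cover is clipped over the terminal block, and I handed the job in at about 36 s with the arm still gripping and pressing it.

- **Drawer:** it met the stop with a 6 N reaction. Its front edge is within 0.1 px of that position in all later top pictures. The brass weight is still inside, at about the same place.
- **Fit:** the rim slid over the block with no noticeable force. The push rose to about 6.6 N, just under the expected 7 to 13 N, then dropped and reversed as the cover fell home. It came to rest within about 0.5 mm of the expected height.
- **Catches:** a lift test let the cover rise only about 1 mm, then it held against 8 N with no sign of one end lifting. I took that as both catches being in, but I did not see the catches themselves.
- **Final press:** steady at about 13.6 N down. About 4.5 N of sideways force along the cover's length remains, because the cover is gripped about 1 mm off within its play. I could only reduce it, not remove it.
- **Other things on the table:** they look unmoved in the last top picture. The detector missed the tape roll in its last check and gave a low-confidence point where the jar stands, but the picture shows the roll still on the cabinet.

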